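# Push the sample shuttle home and start the scan

### The arm

A 6-joint arm with a two-finger parallel gripper is mounted at the origin on the work surface. World frame = base frame: x ahead of the robot, y to its left, z up, the work surface at z = 0. Lengths are in m, angles in rad, forces in N, time in s.
With the tool pointing down it reaches from about 0.275 to 0.775 m from the base axis. Payload 14.6 kg.
Tool frame: the origin (TCP) lies midway between the tips of the shut fingers; the grasp point (between the pads) lies 19 mm behind it; z points along the fingers, y is the line along which they close (so a half turn about z gives the same grasp; the last joint's range is limited). The gripper opens to 85 mm and grips with 20 to 120 N. Pads are 22 mm wide; open, the fingers measure 114 mm over their backs; the gripper's body (76 mm by 85 mm) begins 54 mm behind the grasp point. The pads swing forward as they close: fully open they stand 13 mm farther back than shut.
Start: joints at [1.147, 0.263, -0.048, 1.259, 0, 1.415], TCP at [0.139, 0.506, 0.231] pointing down, gripper open.
Joint ranges: [-2.65, 2.65], [-0.89, 1.7], [-1.18, 1.37], [-2.13, 2.11], [-1.35, 1.29], [-3.14, 3.14]. Speed limits (rad/s): [1.89, 1.89, 2.57, 2.79, 3.14, 3.14].

### API

Orientations are given as [roll, pitch, yaw] about the fixed x, y, z axes, in that order (R = Rz(yaw) Ry(pitch) Rx(roll)).
In Python, from station import env, eoat, ik, monitor, eyes, job, models gives the robot as it stands. Calls block until the motion is done:
- env.move_ptp(position, orientation): joint-space move of the TCP to a pose.
- env.move_linear(position, frame=None, speed=0.15, guard=None): straight line of the TCP; frame=None keeps the orientation; speed is the mean speed in m/s. With guard (N) it stops when the force on the tool has changed by that much, and returns True; else False.
- env.move_joints(angles): joint-space move.
- eoat.move_gripper(opening): finger opening in m; the grip force is fixed at half the most; returns when the fingers have stopped.
- env.wait(seconds).
- ik(position, orientation): joint angles nearest the present ones, or None.
- monitor.get_state(): the state.
- eyes.read_camera(name): name is "scene" or "side" or "wrist"; returns the picture (400x640x3 uint8, blue, green, red); there is no depth.
- eyes.get_calibration(name): a dict with "fx", "fy", "cx", "cy" (pixels), "R" (3x3) and "t" (3): a world point X has camera coordinates R X + t; the wrist camera has in their place "hand_eye" (4x4, takes a point from camera to tool coordinates, whose origin is the TCP and whose axes are the flange's). Camera axes: x right, y down, z forward; pixel columns grow to the right and rows downward; lengths in m; the calibration is good to about 2 mm. A picture is of the moment at which its call begins: read the wrist's pose just before it. get_calibration takes no time and is no camera call.
A pose or a line that the arm cannot do raises env.IKError and nothing moves.
- job.hand_in(): hands the job in; it is judged then, once.
Trained networks look in the newest picture that a camera, given by its name, has taken for a name from the list of things; names that differ only in an ending like _2 or _b are one class to them, and where a whole thing is asked for, a point or a joint stands for the part that bears it (a point fixed in the world has none). Each returns a list of dicts, best first, with "score" (0 to 1); they miss things now and then, are a little off and sometimes report something else, mostly with a low value. They report only what shows in the picture. A call takes as long as a camera call.
- models.look_for(camera, target): "position" ([row, column] in pixels, amid what is visible of it).
- models.outline_of(camera, target): "pixels" (400x640 bool, what is visible of it) and "position" ([row, column] in pixels, amid what is visible of it).
The state is a dict: "t": time; "joint_pos": joint angles; "qd": joint speeds; "joint_efforts": joint torques, N m; "ee_pos": TCP position; "eef_rot": TCP orientation; "ft_force": force on the tool from outside, world axes, zero at the start; "wrist_torque": the same for the moment, N m; "width": finger opening in m; "finger_force": force on a finger pad.
Only numpy, scipy, OpenCV 4.12 (cv2) and the standard library are available. Lean on these libraries where they do the work, as an engineer would, in place of code of your own. Each camera call takes 0.05 s, during which the arm holds its last target. There are 200 camera calls.

### The job

With the fingertips, push the orange end of the spectrometer's sample shuttle until the shuttle is fully home, then press the blue button on the control pod lightly, all the way down, let it come back up, and withdraw. Do not press the red, yellow or white button, do not press the blue one before the shuttle is home, and do not touch the sample disc in its pocket or disturb the loose things on the bench.

Things in the scene. Friction and masses are not known exactly. Their poses are not given: they have to be found in the camera images.
- push_face (a point): Centre of the bright orange end face of the shuttle, an aluminium block 96 mm wide, 150 mm long, 50 mm high; its underside is 20 mm and its top 70 mm above the table, this point 45 mm. The point's y axis points level from the face into the spectrometer (the way to push), x runs along the face, z is up.
- spectrometer: Fixed cream instrument, 340 mm wide, 200 mm high; origin on the table below the middle of its front wall, y axis into the machine. The shuttle enters a tunnel in this wall; the orange face stands 145 mm before the wall when fully out, 85 mm when home. A black rail bed, 18 mm high, 120 mm wide, reaches 155 mm out from the wall under the shuttle.
- shuttle (a joint): Sliding of the shuttle in metres: 0 = fully out, 0.06 = fully home against its stop. It starts partly or fully out, slides with about 3 N of friction, and stays where it is left.
- pocket (a point): Centre of the floor of the round pocket (36 mm across, 8 mm deep) in the shuttle's top, 115 mm from the orange face; the sample disc sits in it.
- sample: Brass sample disc with a white spot, 34 mm across, 18 mm high, sitting unfastened in the pocket of the shuttle, 10 mm proud of it. Origin at the centre of its underside. To be left in its pocket.
- blue (a joint): Blue push button, the scan button: cap 28 mm across in a black round housing 44 mm across on the control pod. Joint value: metres pressed down, 0 = released, 0.006 = fully down; it springs back by itself. It starts to move at 1.5 N and is fully down at 5 N. 
- blue_top (a point): Centre of the top of the blue button's cap; z up. Released, it stands 47 mm above the table and 22 mm above the pod.
- blue_base: Blue button with its housing; origin at the centre of the housing's underside, on the pod's top.
- pod: Control pod, a cream box 100 mm (its x) by 240 mm (its y) by 25 mm high, fixed; origin at the centre of its underside, on the table. Four buttons, blue, red, yellow and white, stand on it in a row along its y, 54 mm apart, in any order.
- red (a joint): Red push button, not to be pressed: cap 28 mm across in a black round housing 44 mm across on the control pod. Joint value: metres pressed down, 0 = released, 0.006 = fully down; it springs back by itself. It starts to move at 1.5 N and is fully down at 5 N. 
- red_top (a point): Centre of the top of the red button's cap.
- yellow (a joint): Yellow push button, not to be pressed: cap 28 mm across in a black round housing 44 mm across on the control pod. Joint value: metres pressed down, 0 = released, 0.006 = fully down; it springs back by itself. It starts to move at 1.5 N and is fully down at 5 N. 
- yellow_top (a point): Centre of the top of the yellow button's cap.
- white (a joint): White push button, not to be pressed: cap 28 mm across in a black round housing 44 mm across on the control pod. Joint value: metres pressed down, 0 = released, 0.006 = fully down; it springs back by itself. It starts to move at 1.5 N and is fully down at 5 N. 
- white_top (a point): Centre of the top of the white button's cap.
- amber_vial: Loose amber vial with a black cap, 28 mm across, 60 mm high; origin at the centre of its underside. Leave alone.
- clear_vial: Loose green glass vial with a white cap, 28 mm across, 60 mm high; origin at the centre of its underside. Leave alone.
- objective: Loose dark steel microscope objective standing upright, 31 mm across, 45 mm high; origin at the centre of its underside. Leave alone.
- tin: Loose flat aluminium tin, 60 mm across, 20 mm high; origin at the centre of its underside. Leave alone.
- spare: Loose spare brass sample disc with a black spot, 34 mm across, 18 mm high, lying on the table; origin at the centre of its underside. Leave alone.

How it is judged:
On the way, in this order (a step that is already met when the one before it is completed fails the run):
1. the fingers push the shuttle inward (contact force between the fingers and shuttle above 1 N and value of joint shuttle above 0.03 m), for 0.04 s.
2. the shuttle is pushed fully home (value of joint shuttle above 0.057 m), for 0.1 s.
3. the fingers press the blue button down (value of joint blue above 0.004 m and contact force between the fingers and blue_base above 1 N), for 0.05 s.
At the end, for the whole second after the job is handed in: The shuttle is home (within 4 mm of its stop), the blue button has been pressed at least 4 mm by the fingers and every button is up again (within 1.5 mm), the sample disc lies on the floor of its pocket (within 4 mm) and the loose things lie within 15 mm of where they were (value of joint shuttle above 0.056 m and value of joint each of blue, red, yellow, white below 0.0015 m and distance between sample and pocket below 0.004 m and distance of each of amber_vial, clear_vial, objective, tin, spare from where it was at the start of the episode below 0.015 m); the robot touches nothing.
It fails at once if the red, yellow or white button is pressed (more than 2 mm) (value of joint any of red, yellow, white above 0.002 m).
It fails at once if the blue button is pressed (more than 3 mm) before the shuttle is home (value of joint blue above 0.003 m and value of joint shuttle below 0.056 m).
It fails at once if the blue button is pressed roughly (over 25 N) (contact force between the fingers and blue_base above 25 N).
It fails at once if the sample disc is touched by the fingers (over 1 N), or lifted more than 4 mm from the floor of its pocket (contact force between the fingers and sample above 1 N or distance between sample and pocket above 0.004 m).
It fails at once if a loose thing on the bench is moved more than 15 mm or lifted (distance of any of amber_vial, clear_vial, objective, tin, spare from where it was at the start of the episode above 0.015 m).
It also fails if it takes over 45 s, if anything falls off the work surface, if the arm or the gripper's body presses on something with over 40 N, if the wrist force passes 120 N, or if a joint passes its speed limit or range.

## Working session

There is one attempt and no reset: what is moved stays moved. The work goes in short steps, each a Python script; the robot and the scene stay as the last script left them, time stands still between calls to the robot, and variables do not carry over. Pictures are saved under pics/ and viewed, at most 10 in all, crops included, and the job is handed in when it is done.

```bash
mkdir -p pics; ls; cat > h.py <<'E'
import numpy as np, cv2
from station import env, eoat, ik, monitor, eyes, job, models
def ray(cam,rc,z,st=None):
    c=eyes.get_calibration(cam)
    d=np.array([(rc[1]-c["cx"])/c["fx"],(rc[0]-c["cy"])/c["fy"],1.])
    R=np.array(c["R"]);o=-R.T@np.array(c["t"]);d=R.T@d
    return o+d*(z-o[2])/d[2]
def proj(cam,X):
    c=eyes.get_calibration(cam);p=np.array(c["R"])@X+np.array(c["t"])
    return [c["cy"]+c["fy"]*p[1]/p[2],c["cx"]+c["fx"]*p[0]/p[2]]
E
python3 - <<'E'
from h import *
ims=[]
for cam in ("scene","side"):
    im=eyes.read_camera(cam);cv2.imwrite(f"pics/{cam}.png",im)
    c=eyes.get_calibration(cam);print(cam,-np.array(c["R"]).T@np.array(c["t"]))
    for n,z in dict(push_face=.045,blue_top=.047,red_top=.047,yellow_top=.047,white_top=.047,sample=.08,amber_vial=.03,clear_vial=.03,objective=.022,tin=.01,spare=.009).items():
        for r in models.look_for(cam,n)[:2]:
            print(n,round(r["score"],2),np.round(r["position"]),ray(cam,r["position"],z).round(3))
print(monitor.get_state())
E
```

```text
pics
scene [ 1.04864939 -0.05117218  0.77421776]
push_face 0.67 [220. 469.] [0.588 0.25  0.045]
blue_top 0.41 [204. 300.] [ 0.555 -0.101  0.047]
yellow_top 0.45 [202. 272.] [ 0.551 -0.161  0.047]
yellow_top 0.3 [196. 245.] [ 0.538 -0.219  0.047]
white_top 0.46 [201. 273.] [ 0.549 -0.158  0.047]
sample 0.76 [213. 488.] [0.593 0.276 0.08 ]
sample 0.27 [219. 466.] [0.609 0.23  0.08 ]
amber_vial 0.63 [206. 297.] [ 0.549 -0.109  0.03 ]
amber_vial 0.56 [285. 202.] [ 0.731 -0.28   0.03 ]
clear_vial 0.66 [275. 294.] [ 0.71  -0.107  0.03 ]
objective 0.5 [297. 345.] [ 0.75  -0.009  0.022]
tin 0.87 [156. 324.] [ 0.392 -0.053  0.01 ]
tin 0.48 [193. 220.] [ 0.502 -0.286  0.01 ]
spare 0.72 [283. 202.] [ 0.719 -0.287  0.009]
spare 0.55 [156. 364.] [0.387 0.045 0.009]
side [ 0.19436273 -0.70764856  0.51334107]
push_face 0.96 [159. 277.] [0.586 0.232 0.045]
blue_top 0.45 [236. 331.] [ 0.54  -0.12   0.047]
red_top 0.67 [291. 373.] [ 0.524 -0.279  0.047]
yellow_top 0.64 [250. 344.] [ 0.538 -0.169  0.047]
yellow_top 0.4 [220. 402.] [ 0.687 -0.134  0.047]
white_top 0.49 [269. 360.] [ 0.535 -0.225  0.047]
[... 354 characters left out ...]
7.] [0.374 0.048 0.009]
{'t': 1.2, 'joint_pos': array([ 1.14668017e+00,  2.63102618e-01, -4.83202238e-02,  1.25938433e+00,
       -1.41736498e-05,  1.41548414e+00]), 'qd': array([ 0.00047078, -0.00055457,  0.00076286,  0.00033646,  0.00241656,
        0.00065201]), 'joint_efforts': array([-3.17638087e-04, -6.37444210e+01,  3.84768784e+01,  1.13568000e-03,
       -3.02591998e-04, -2.54181879e-05]), 'ee_pos': array([0.13944366, 0.50614216, 0.23126949]), 'eef_rot': array([-3.14157975e+00,  1.23252637e-05,  2.87278869e+00]), 'ft_force': array([ 0.89896548, -0.6283908 ,  0.34026956]), 'wrist_torque': array([ 0.06519342,  0.01796485, -0.01145121]), 'finger_force': 0.0, 'width': 0.0856388379954997}
```

View pics/scene.png

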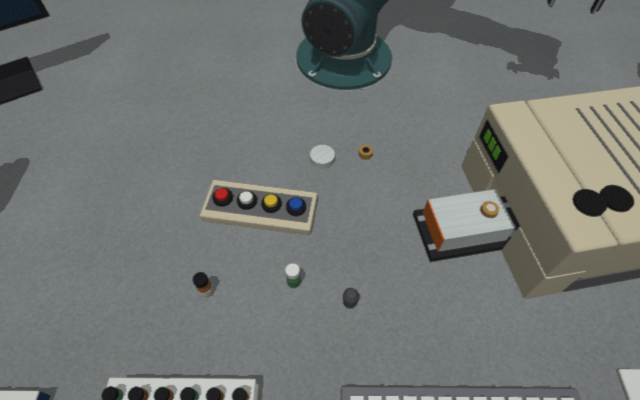

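View pics/side.png

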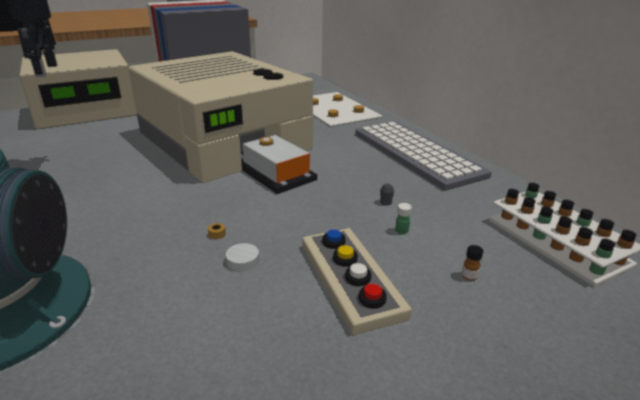

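The buttons run red, white, yellow, blue from right to left. Blue is at scene (205,297) and side (237,334). The orange face is at scene (222,434) and side (165,292), and the tin and spare are well clear. Next I'll refine with colour segmentation.

```bash
python3 - <<'E'
from h import *
def cc(cam,lo,hi,seed):
    im=cv2.imread(f"pics/{cam}.png");m=cv2.inRange(cv2.cvtColor(im,cv2.COLOR_BGR2HSV),lo,hi)
    n,l,s,c=cv2.connectedComponentsWithStats(m)
    i=min(range(1,n),key=lambda k:np.hypot(*(c[k]-seed))-0.3*np.sqrt(s[k,4]))
    return (l==i).astype(np.uint8),s[i],c[i]
def tri(a,b):
    A=[];B=[]
    for cam,(u,v) in (("scene",a),("side",b)):
        c=eyes.get_calibration(cam);K=np.array([[c["fx"],0,c["cx"]],[0,c["fy"],c["cy"]],[0,0,1]])
        A.append(K@np.c_[c["R"],c["t"]])
    X=cv2.triangulatePoints(A[0],A[1],np.array(a,float),np.array(b,float)).ravel();return X[:3]/X[3]
cols={"red":((0,150,60),(6,255,255),(222,196),(373,293)),"yellow":((20,140,90),(32,255,255),(272,202),(345,254)),"blue":((105,120,50),(125,255,255),(297,205),(334,237)),"white":((0,0,130),(179,70,255),(247,199),(358,271))}
for k,(lo,hi,s1,s2) in cols.items():
    r=[cc("scene",lo,hi,s1),cc("side",lo,hi,s2)]
    print(k,[x[1].tolist() for x in r],tri(r[0][2],r[1][2]).round(4),[ray(cam,x[2][::-1],.044).round(4)[:2] for cam,x in zip(("scene","side"),r)])
for cam,s in (("scene",(434,222)),("side",(292,165))):
    m,st,c=cc(cam,(4,160,80),(16,255,255),s)
    h=max(cv2.findContours(m,0,1)[0],key=cv2.contourArea)
    for e in np.arange(1,8,.5):
        p=cv2.approxPolyDP(cv2.convexHull(h),e,True)[:,0]
        if len(p)<=4:break
    print(cam,st,c.round(1),ray(cam,c[::-1],.045).round(4))
    for q in p: print(q,ray(cam,q[::-1],.07).round(4),ray(cam,q[::-1],.02).round(4))
E
```

```text
red [[214, 188, 15, 13, 140], [364, 284, 19, 16, 250]] [ 0.5273 -0.2725  0.0398] [array([ 0.5304, -0.2712]), array([ 0.5244, -0.2764])]
yellow [[264, 194, 14, 13, 134], [338, 245, 16, 13, 170]] [ 0.5423 -0.1654  0.0411] [array([ 0.5442, -0.1649]), array([ 0.5402, -0.1688])]
blue [[289, 198, 14, 13, 148], [326, 230, 16, 12, 157]] [ 0.5496 -0.1118  0.0392] [array([ 0.5525, -0.1112]), array([ 0.5461, -0.1181])]
white [[239, 191, 13, 12, 109], [303, 228, 108, 97, 2022]] [ 0.5267 -0.2248  0.0275] [array([ 0.5356, -0.219 ]), array([ 0.5167, -0.2438])]
scene [423 201  21  50 389] [433.  225.7] [0.6038 0.1726 0.045 ]
[428 201] [0.5598 0.1628 0.07  ] [0.525 0.178 0.02 ]
[443 238] [0.6466 0.1805 0.07  ] [0.6181 0.197  0.02  ]
[437 250] [0.673  0.1651 0.07  ] [0.6463 0.1804 0.02  ]
[423 212] [0.5869 0.1491 0.07  ] [0.5542 0.1633 0.02  ]
side [277 155  33  28 584] [292.4 168.1] [0.5969 0.1675 0.045 ]
[308 155] [0.6384 0.1682 0.07  ] [0.6885 0.267  0.02  ]
[309 171] [0.6019 0.0913 0.07  ] [0.6478 0.1814 0.02  ]
[277 182] [0.5183 0.075  0.07  ] [0.5549 0.1633 0.02  ]
[277 164] [0.5533 0.1555 0.07  ] [0.5938 0.2529 0.02  ]
```

The face centre comes out near (0.600, 0.170), with the push direction about (-0.186, 0.983). The measured width of 94 mm agrees with the given 96 mm. The blue and red buttons are 162 mm apart, which matches. I'll move in and push.

```bash
python3 - <<'E'
from h import *
eoat.move_gripper(0)
f=np.array([.600,.170]);d=np.array([-.186,.983])
st=monitor.get_state()
env.move_linear([.139,.506,.36],speed=.2)
q=f-d*.07
best=min(((np.abs(j-st["joint_pos"]).sum(),y) for y in (1.758,1.758-np.pi) for j in [ik([*q,.3],[np.pi,0,y])] if j is not None))
yaw=best[1];print(best)
env.move_ptp([*q,.3],[np.pi,0,yaw])
cv2.imwrite("pics/w1.png",eyes.read_camera("wrist"))
for n in ("push_face","sample"): print(n,[(round(r["score"],2),np.round(r["position"])) for r in models.look_for("wrist",n)[:2]])
print(monitor.get_state()["t"],monitor.get_state()["ee_pos"],eyes.get_calibration("wrist"))
E
```

```text
(np.float64(2.0100019189130123), 1.758)
push_face [(0.8, array([ 52., 319.])), (0.39, array([226., 168.]))]
sample [(0.96, array([ 10., 321.]))]
5.1417 [0.61283733 0.10189333 0.30021131] {'fx': 285.2626130435615, 'fy': 285.2626130435615, 'cx': 319.55277237946405, 'cy': 196.82286325542293, 'hand_eye': array([[-1.55274479e-03, -9.46882103e-01, -3.21577162e-01,
         8.39269143e-02],
       [ 9.99998550e-01, -1.69505177e-03,  1.62547760e-04,
        -7.07968552e-04],
       [-6.99003503e-04, -3.21576443e-01,  9.46883363e-01,
        -1.42935760e-01],
       [ 0.00000000e+00,  0.00000000e+00,  0.00000000e+00,
         1.00000000e+00]])}
```

View pics/w1.png

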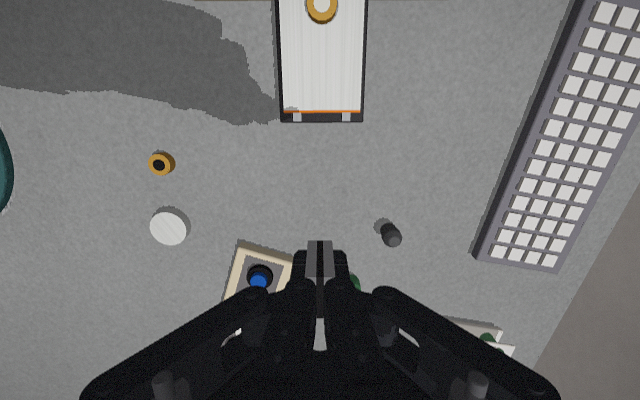

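The shuttle sits straight ahead with its face edge at (111,320), and the bed end at row 122 means it is almost fully out. The camera sits 84 mm ahead of the tool on the wall side and would come too close to the spectrometer when home, so I'll turn the tool by half a turn for the push.

```bash
python3 - <<'E'
from h import *
f=np.array([.600,.170]);d=np.array([-.186,.983]);yaw=1.758-np.pi
q=f-d*.07
j=ik([*q,.3],[np.pi,0,yaw]);print(j)
env.move_ptp([*q,.3],[np.pi,0,yaw])
env.move_linear([*(f-d*.045),.034],speed=.15)
g=env.move_linear([*(f-d*.005),.034],speed=.04,guard=2)
s=monitor.get_state();print("contact",g,s["ee_pos"],s["ft_force"],(s["ee_pos"][:2]-f)@d)
E
```

```text
[ 0.03252747  0.43440548  0.39934456  1.53573541  0.         -1.72547253]
contact True [0.6015345  0.16018364 0.03367039] [ 0.02566911 -0.15031416  0.70380262] -0.009934900455810636
```

```bash
python3 - <<'E'
from h import *
f=np.array([.600,.170]);d=np.array([-.186,.983])
p0=monitor.get_state()["ee_pos"]
g=env.move_linear([*(p0[:2]+d*.075),.034],speed=.04,guard=18)
s=monitor.get_state();print(g,s["ee_pos"],s["ft_force"],(s["ee_pos"]-p0)[:2]@d)
env.wait(.2);s=monitor.get_state();print(s["ft_force"],(s["ee_pos"]-p0)[:2]@d,s["t"])
E
```

```text
True [0.59160559 0.21096398 0.03361513] [ 0.70113488 -5.70460822  4.74841811] 0.05176385550506498
[ 0.83988383 -0.78230646  0.81091326] 0.05179582940955829 11.9833
```

```bash
python3 - <<'E'
from h import *
d=np.array([-.186,.983])
p0=monitor.get_state()["ee_pos"]
g=env.move_linear([*(p0[:2]+d*.02),.034],speed=.03,guard=30)
s=monitor.get_state();print(g,s["ft_force"],(s["ee_pos"]-p0)[:2]@d)
env.wait(.2);s=monitor.get_state();e=s["ee_pos"];print(s["ft_force"],(e-p0)[:2]@d)
env.move_linear([*(e[:2]-d*.06),.034],speed=.15)
env.move_linear([*(e[:2]-d*.06),.3],speed=.25)
ims=[]
for cam in ("scene","side"):
    im=eyes.read_camera(cam);cv2.imwrite(f"pics/{cam}2.png",im)
    ims.append(cv2.resize(im[130:290,400:560] if cam=="scene" else im[110:270,180:340],(400,400)))
    for r in models.look_for(cam,"sample")[:1]: print(cam,r["score"],r["position"],ray(cam,r["position"],.08))
cv2.imwrite("pics/home.png",np.hstack(ims));print(monitor.get_state()["t"])
E
```

```text
True [ 0.26172271 -4.21115307  3.26687785] -0.00021452222190852902
[ 0.073514   -2.21425029  2.39630327] -0.00022673629146752338
scene 0.58 [209.4, 507.9] [0.58487212 0.31790582 0.08      ]
side 0.53 [133.3, 254.4] [0.56630947 0.32958281 0.08      ]
14.45
```

View pics/home.png

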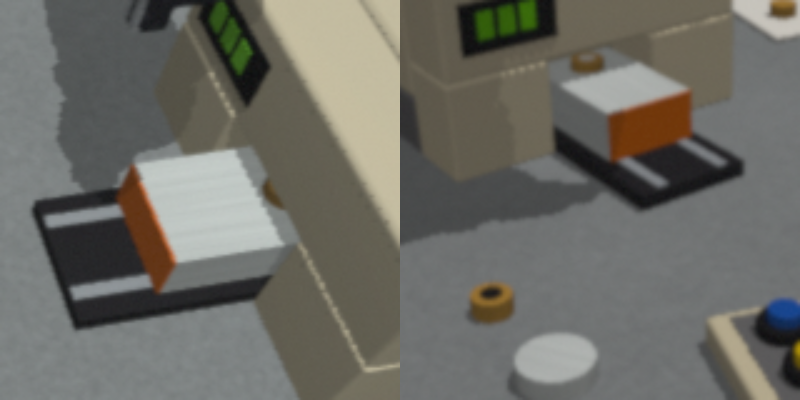

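```bash
python3 - <<'E'
from h import *
d=np.array([-.186,.983])
P=lambda cam,x,y,z:ray(cam,((130+y/2.5),(400+x/2.5)) if cam=="scene" else (110+y/2.5,180+(x-400)/2.5),z)[:2]
a=(P("scene",38,205,.018)+P("scene",78,325,.018))/2;b=(P("scene",120,199,.02)+P("scene",162,290,.02))/2
print("exposed scene",(b-a)@d,b)
a=(P("side",642,208,.018)+P("side",742,163,.018))/2;b=(P("side",612,158,.02)+P("side",691,135,.02))/2
print("exposed side",(b-a)@d,b)
# blue refinement from wrist: hover, camera looking
y=-.137  # tool yaw candidates: tool x along +-
for yy in (np.pi-.137,-.137,np.pi/2-.137,-np.pi/2-.137):
    j=ik([.549,-.113,.22],[np.pi,0,yy]);print(yy,None if j is None else j.round(2))
E
```

```text
exposed scene 0.07459794247639297 [0.5917618  0.22882725]
exposed side 0.08708609558674099 [0.59213239 0.22479774]
3.004592653589793 [-0.35  0.33  0.02  1.26  0.   -0.21]
-0.137 [-0.35  0.33  0.02  1.26  0.    2.93]
1.4337963267948965 [-0.35  0.33  0.02  1.26  0.    1.36]
-1.7077963267948966 [-0.35  0.33  0.02  1.26  0.   -1.78]
```

```bash
cat >> h.py <<'E'
from scipy.spatial.transform import Rotation as Ro
def wray(rc,z,st):
    c=eyes.get_calibration("wrist");H=np.array(c["hand_eye"])
    R=Ro.from_euler("xyz",st["eef_rot"]).as_matrix()
    d=R@H[:3,:3]@np.array([(rc[1]-c["cx"])/c["fx"],(rc[0]-c["cy"])/c["fy"],1.]);o=R@H[:3,3]+st["ee_pos"]
    return o+d*(z-o[2])/d[2]
E
python3 - <<'E'
from h import *
yaw=-1.708
env.move_ptp([.56,-.034,.2],[np.pi,0,yaw])
s=monitor.get_state();im=eyes.read_camera("wrist");cv2.imwrite("pics/w2.png",im)
hsv=cv2.cvtColor(im,cv2.COLOR_BGR2HSV)
for k,lo,hi in (("blue",(105,120,50),(125,255,255)),("yellow",(20,140,90),(32,255,255)),("red",(0,150,60),(6,255,255))):
    n,l,t,c=cv2.connectedComponentsWithStats(cv2.inRange(hsv,lo,hi))
    for i in [i for i in range(1,n) if t[i,4]>150]: print(k,t[i],c[i].round(1),wray(c[i][::-1],.0455,s).round(4))
print(s["t"],s["ee_pos"])
E
```

```text
blue [305  89  28  29 642] [318.7 103. ] [ 0.55   -0.1117  0.0455]
yellow [304  26  30  34 779] [318.7  42.3] [ 0.5426 -0.165   0.0455]
15.3167 [ 0.56058813 -0.03345884  0.20066573]
```

View pics/w2.png

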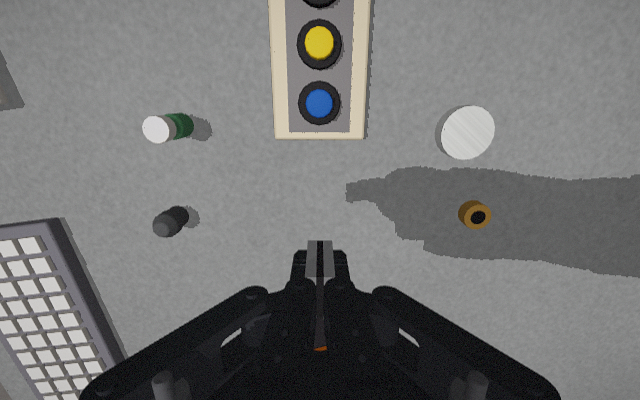

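Blue is at (318,103), giving (0.5500, -0.1117), which agrees with the earlier measurement. Yellow is 54 mm away, also as given. I'll press it slowly under a force guard.

```bash
python3 - <<'E'
from h import *
b=[.55,-.1117]
env.move_ptp([*b,.12],[np.pi,0,-1.708])
env.move_linear([*b,.054],speed=.1)
env.wait(.3)
f0=monitor.get_state()["ft_force"][2]
g=env.move_linear([*b,.038],speed=.01,guard=9)
s=monitor.get_state();print(g,s["ee_pos"],s["ft_force"],f0)
env.wait(.2);s=monitor.get_state();print(s["ee_pos"],s["ft_force"],s["t"])
E
```

```text
True [ 0.55001199 -0.111699    0.04098038] [-2.29154604 -0.19968798  8.20605568] -1.1851503836123738
[ 0.55005361 -0.11168534  0.04098621] [-1.80874319  0.28438718  9.51170817] 18.4083
```

Fully down: the tip is at 0.0410, which is 6 mm of travel, at about 10 N. I'll withdraw and check.

```bash
python3 - <<'E'
from h import *
env.move_linear([.55,-.1117,.07],speed=.05)
env.move_linear([.55,-.1117,.25],speed=.2)
env.move_ptp([.56,-.034,.25],[np.pi,0,-1.708])
env.wait(.3)
a=eyes.read_camera("scene");b=eyes.read_camera("side");s=monitor.get_state();print(s["t"],s["ft_force"])
cv2.imwrite("pics/end.png",np.vstack([cv2.resize(a,(480,300)),cv2.resize(b,(480,300))]))
E
```

```text
21.0083 [ 0.62433702 -0.20105561 -0.40641722]
```

View pics/end.png

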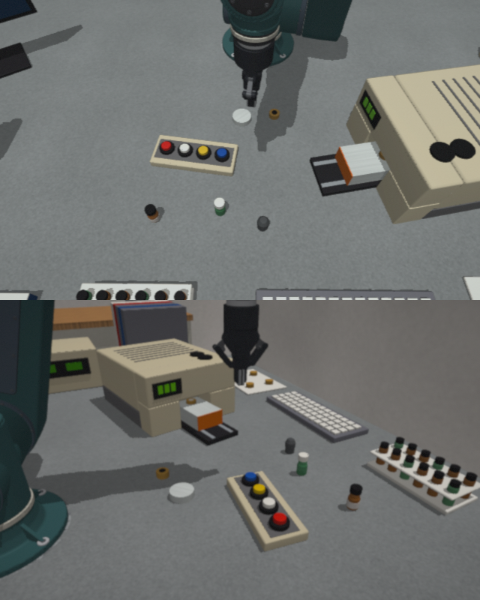

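The shuttle is home, with its face at (345,165) in the upper view. The buttons are up, the loose things are in place and the arm is clear.

```bash
python3 -c "
from station import job
print(job.hand_in())"
```

```text
the job is handed in; nothing more can be done
None
```

I pushed the shuttle in about 52 mm to its hard stop, pressed the blue button its full 6 mm at about 10 N and let it back up, withdrew the arm and handed the job in at about 21 s; the judge returned no verdict.

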